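# Sweep the casting scrap into the bench dustpan

## Robot

A 6-joint arm with a two-finger parallel gripper is mounted at the origin on the work surface. World frame = base frame: x ahead of the robot, y to its left, z up, the work surface at z = 0. Lengths are in mm, angles in rad, forces in N, time in s.
With the tool pointing down it reaches from about 275 to 750 mm from the base axis. Payload 10.2 kg.
Tool frame: the origin (TCP) lies midway between the tips of the shut fingers; the grasp point (between the pads) lies 19 mm behind it; z points along the fingers, y is the line along which they close (so a half turn about z gives the same grasp; the last joint's range is limited). The gripper opens to 85 mm and grips with 20 to 120 N. Pads are 22 mm wide; open, the fingers measure 114 mm over their backs; the gripper's body (76 mm by 85 mm) begins 54 mm behind the grasp point. The pads swing forward as they close: fully open they stand 13 mm farther back than shut.
Start: joints at [-1.382, 0.313, 1.498, -0, 1.331, -0.223], TCP at [210.124, -481.123, 231.294] pointing down, gripper open.
Joint ranges: [-2.94, 2.94], [-0.97, 2.17], [0.19, 2.56], [-1.23, 4.37], [0.02, 3.11], [-2.88, 2.88]. Speed limits (rad/s): [2.39, 2.39, 3.01, 3.14, 3.14, 3.14].

## Interface

Orientations are given as a unit quaternion [w, x, y, z].
In Python, from rig import ctrl gives the robot as it stands.
- The arm moves only by the tool send_rows, never from a script. Its argument "targets" is a list of rows, each an object with "offset": the shift along the world's x, y, z in cm, a list of three; "spin": the turn about the world's z in rad. A call has 1 to 8 rows; each row is the pose to reach, as a shift and turn from the pose commanded when the call began; what a row does not reach only later rows make up. A row lasts 1/12 s, in which the tool goes at most 41.7 mm and 7.16 degrees, less where a joint would pass 70% of its speed; a pose out of reach is approached as far as the arm can. A call with a gripper value outside its range is refused whole. "grip" is the opening, from 0 (shut) to 1 (fully open), set as the call begins (left out, the last holds). The fingers move at their own pace and stop on an object; "squeeze" is the grip in N (left out, the last holds). Time passes only in rows, so rows that repeat a pose let the fingers close. It gives the time, the measured TCP pose, the force, the opening and the grip force at its end, in the units of the state.
- ctrl.sense(): the state, without advancing time (a new reading comes with each control period).
- ctrl.capture(name): name is "scene" or "top" or "wrist"; returns (picture, depth): 384x512x3 uint8, red, green, blue; 384x512 float32, mm along the optical axis (not along the pixel's ray), 0 where there is no reading.
- ctrl.calibration(name): a dict with "fx", "fy", "cx", "cy" (pixels), "view" (4x4, takes a point from world to camera coordinates); the wrist camera has in their place "mount" (4x4, takes a point from camera to tool coordinates, whose origin is the TCP and whose axes are the flange's). Camera axes: x right, y down, z forward; pixel columns grow to the right and rows downward; lengths in mm; the calibration is good to about 2 mm. A picture is of the moment at which its call begins: read the wrist's pose just before it. calibration takes no time and is no camera call.
- ctrl.finish_job(): hands the job in; it is judged then, once.
Trained networks look in the newest picture that a camera, given by its name, has taken for a name from the list of things; names that differ only in an ending like _2 or _b are one class to them, and where a whole thing is asked for, a point or a joint stands for the part that bears it (a point fixed in the world has none). Each returns a list of dicts, best first, with "conf" (0 to 1); they miss things now and then, are a little off and sometimes report something else, mostly with a low value. They report only what shows in the picture. A call takes as long as a camera call.
- ctrl.search_frame(camera, query): "box" ([left, top, right, bottom] in pixels, round what is visible of it).
- ctrl.place_of(camera, query): "uv" ([column, row] in pixels: a listed point, or the origin of a listed thing).
The state is a dict: "time_s": time; "joints": joint angles; "dq": joint speeds; "tau": joint torques, N m; "eef_pos": TCP position; "ee_rot": TCP orientation; "force": force on the tool from outside, world axes, zero at the start; "wrist_torque": the same for the moment, N m; "grip_width": opening from 0.0 (shut) to 1.0 (fully open); "grip_force": force on a finger pad.
Only numpy, scipy, OpenCV 4.12 (cv2) and the standard library are available. Lean on these libraries where they do the work, as an engineer would, in place of code of your own. Each camera call takes 0.05 s, during which the arm holds its last target. There are 200 camera calls.

## Task

Clear the scrap from the inspection table: with your fingers, sweep the three lumps of cast aluminium that were knocked off the casting along the table top and over the sloping lip of the dustpan, until each lies wholly on the pan's flat floor. Only push them with the fingers, never pinch them or lift them. Leave the dustpan lying where it is and do not disturb anything else on the table.

Things in the scene. Friction and masses are not known exactly. Their poses are not given: they have to be found in the camera images.
- gate_stub: first lump of scrap: a squat aluminium block with rounded corners, 42 long (its x) x 36 wide (its y), top sloping from 28 to 21 high, about 90 g, standing on its flat base. Origin at the centre of its underside, z up.
- gate_stub_center (a point): point on the gate stub's middle, 11 above its underside
- sprue_stub: second lump: a round tapered aluminium stump, 38 diameter at the foot, 28 at its slanting broken top, 30 to 36 high, about 75 g, standing on its flat foot. Origin at the centre of its underside, z up.
- sprue_stub_center (a point): point on the tapered stump's axis, 11 above its underside
- boss_bit: third lump: a flat seven-sided aluminium piece with a round boss and a hole on top, 44 across x 22 high, boss to 26, about 85 g, lying flat. Origin at the centre of its underside, z up.
- boss_bit_center (a point): point on the seven-sided piece's middle, 11 above its underside
- pan: bench dustpan of plain sheet steel, 280 wide (its y) x 180 deep (its x), 1 kg, lying loose on the table. Origin at the centre of its underside; its x points from the open mouth (lip edge at x = -90) to the back wall (x = +90), z up. The lip slopes from the table up to 3 high at x = -65; from there to the back the floor is flat, 3 above the table.
- pan_lip (a point): middle of the dustpan's lip edge, at table height; the mouth faces the lumps. Side walls begin 12 behind it, 3 thick, 274 apart inside, rising from 8 high near the mouth to 46 at the back; back wall 46 high. A black handle sticks out 130 beyond the back wall, up to 53 high.
- casting: bystander: grey aluminium casting, a 190 x 62 plate with ribs on top of a round neck and a 76 foot, 94 high. Origin at the centre of its foot. It stays where it is.
- mouse: bystander: black computer mouse, 105 long (its x) x 62 x 38 high. Origin at the centre of its underside. It stays where it is.
- loupe: bystander: black eyeglass magnifier, 40 diameter x 42 high, standing. Origin at the centre of its underside. It stays where it is.
- torch: bystander: black pocket torch, 33 diameter x 96 high, standing. Origin at the centre of its underside. It stays where it is.
- mug: bystander: white mug, 80 diameter x 92 high, handle at its +y. Origin at the centre of its underside. It stays where it is.
- caliper: bystander: steel caliper lying flat, 235 long (its x) x 70 x 13 high. Origin on its underside, 90 from the jaw end. It stays where it is.

How it is judged (in metres and radians):
At the end, for the whole second after the job is handed in: Each of the three lumps is at rest in the pan with its centre at least 35 mm inside the lip edge, between the side walls and in front of the back wall; the pan lies flat within 30 mm of where it was (x of gate_stub_center in the frame of pan between -0.055 and 0.09 m and y of gate_stub_center in the frame of pan between -0.135 and 0.135 m and z of gate_stub_center in the frame of pan between 0.006 and 0.045 m and linear speed of each of gate_stub, sprue_stub, boss_bit below 0.02 m/s and x of sprue_stub_center in the frame of pan between -0.055 and 0.09 m and y of sprue_stub_center in the frame of pan between -0.135 and 0.135 m and z of sprue_stub_center in the frame of pan between 0.006 and 0.045 m and x of boss_bit_center in the frame of pan between -0.055 and 0.09 m and y of boss_bit_center in the frame of pan between -0.135 and 0.135 m and z of boss_bit_center in the frame of pan between 0.006 and 0.045 m and distance of pan from where it was at the start of the episode below 0.03 m and angle between pan's own z axis and vertical below 0.1 rad); the robot touches nothing.
It fails at once if a lump was lifted off the surface (its middle more than 50 mm above the table) (height (world z) of any of gate_stub_center, sprue_stub_center, boss_bit_center above 0.05 m).
It fails at once if a lump was pinched or squeezed by the fingers (over 25 N) (contact force between the fingers and gate_stub above 25 N or contact force between the fingers and sprue_stub above 25 N or contact force between the fingers and boss_bit above 25 N).
It fails at once if the dustpan was shoved more than 30 mm, or tipped up (distance of pan from where it was at the start of the episode above 0.03 m or angle between pan's own z axis and vertical above 0.2 rad).
It fails at once if a bystander was moved more than 20 mm or knocked over (distance of any of casting, mouse, loupe, torch, mug, caliper from where it was at the start of the episode above 0.02 m or angle between any of casting, mouse, loupe, torch, mug, caliper's own z axis and vertical above 0.4 rad).
It also fails if it takes over 72 s, if anything falls off the work surface, if the arm or the gripper's body presses on something with over 40 N, if the wrist force passes 120 N, or if a joint passes its speed limit or range.

## Working session

There is one attempt and no reset: what is moved stays moved. The work goes in short steps, Python scripts to look and compute and a tool call to move; the robot and the scene stay as the last step left them, time stands still between calls to the robot, and variables do not carry over. Pictures are saved under pics/ and viewed, at most 10 in all, crops included, and the job is handed in when it is done.

Besides the shell and the picture viewer there is one more tool, called after "Emit:" as name(argument=value, ...), one argument or row to a line, values as JSON. send_rows: Moves the arm, as the interface text tells. Its arguments: {"type":"object","properties":{"targets":{"type":"array"},"grip":{"type":"number"},"squeeze":{"type":"number"}},"required":["targets"]}

```bash
mkdir -p pics; cat > h.py <<'E'
import numpy as np, cv2
from rig import ctrl
def ray(cam,uv,z):
    c=ctrl.calibration(cam); V=np.array(c["view"]); R=V[:3,:3]; t=V[:3,3]
    o=-R.T@t; d=R.T@np.array([(uv[0]-c["cx"])/c["fx"],(uv[1]-c["cy"])/c["fy"],1])
    return o+d*(z-o[2])/d[2]
def cloud(cam,D):
    c=ctrl.calibration(cam); V=np.array(c["view"]); v,u=np.indices(D.shape)
    P=np.stack([(u-c["cx"])/c["fx"]*D,(v-c["cy"])/c["fy"]*D,D],-1)
    return (P-V[:3,3])@V[:3,:3]
E
python3 - <<'E'
from h import *
for n in("top","scene"):
    p,D=ctrl.capture(n); cv2.imwrite(f"pics/{n}0.png",p[...,::-1])
    for q,z in(("gate_stub_center",11),("sprue_stub_center",11),("boss_bit_center",11),("pan_lip",0),("pan",0),("casting",0),("mouse",0),("loupe",0),("torch",0),("mug",0),("caliper",0)):
        r=ctrl.place_of(n,q)[:2]
        print(n,q,[(round(a["conf"],2),np.round(a["uv"]).tolist(),np.round(ray(n,a["uv"],z)[:2]).tolist()) for a in r])
s=ctrl.sense();print(s["time_s"],s["eef_pos"],s["ee_rot"],s["grip_width"])
E
```

```text
top gate_stub_center [(0.72, [196.0, 170.0], [629.0, 8.0])]
top sprue_stub_center [(0.48, [280.0, 206.0], [540.0, -207.0]), (0.2, [198.0, 167.0], [637.0, 2.0])]
top boss_bit_center [(0.69, [214.0, 244.0], [442.0, -41.0])]
top pan_lip [(0.62, [137.0, 199.0], [554.0, 159.0]), (0.56, [280.0, 207.0], [537.0, -208.0])]
top pan [(0.79, [106.0, 203.0], [544.0, 238.0])]
top casting [(0.8, [409.0, 212.0], [528.0, -542.0])]
top mouse [(0.68, [301.0, 255.0], [416.0, -261.0])]
top loupe [(0.81, [303.0, 159.0], [663.0, -268.0])]
top torch [(0.53, [264.0, 118.0], [771.0, -166.0])]
top mug [(0.68, [349.0, 299.0], [306.0, -383.0]), (0.27, [103.0, 201.0], [547.0, 245.0])]
top caliper [(0.97, [165.0, 112.0], [782.0, 92.0])]
scene gate_stub_center [(0.8, [312.0, 232.0], [635.0, 6.0])]
scene sprue_stub_center [(0.5, [226.0, 193.0], [535.0, -205.0])]
scene boss_bit_center [(0.63, [294.0, 167.0], [447.0, -33.0])]
scene pan_lip [(0.82, [374.0, 209.0], [558.0, 164.0])]
scene pan [(0.76, [406.0, 204.0], [540.0, 246.0])]
scene casting [(0.71, [95.0, 184.0], [514.0, -544.0])]
scene mouse [(0.75, [210.0, 158.0], [419.0, -258.0]), (0.47, [198.0, 245.0], [673.0, -262.0])]
scene loupe [(0.53, [196.0, 248.0], [681.0, -267.0]), (0.5, [210.0, 154.0], [407.0, -258.0])]
scene torch [(0.58, [243.0, 290.0], [779.0, -152.0])]
scene mug [(0.72, [168.0, 124.0], [308.0, -386.0])]
scene caliper [(0.94, [355.0, 293.0], [775.0, 99.0]), (0.62, [372.0, 206.0], [550.0, 162.0])]
1.2 [ 210.1333525  -481.10807463  231.29935288] [-5.80352288e-06  9.78877101e-01  2.04449555e-01  7.61515048e-06] 1.0000061967526368
```

View pics/top0.png

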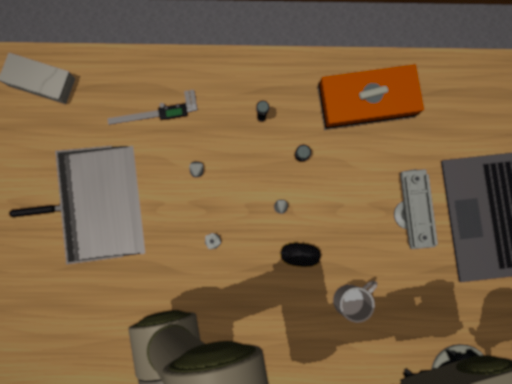

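View pics/scene0.png

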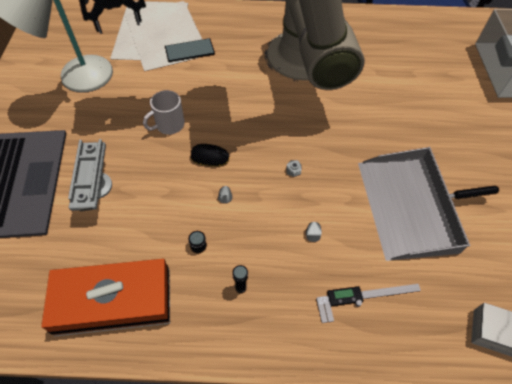

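The top and scene views agree. The lumps are at top pixels (197,169), (281,206) and (213,241). The pan is on the left with its lip edge running from (132,147) to (143,254), and the paths to it are clear. Next I'll refine these positions with depth.

```bash
python3 - <<'E'
from h import *
for n in("top","scene"):
    p,D=ctrl.capture(n); P=cloud(n,D); P[D==0]=-9999
    for q,c in(("gate",(632,7)),("sprue",(537,-206)),("boss",(444,-37))):
        m=(np.hypot(P[...,0]-c[0],P[...,1]-c[1])<45)&(P[...,2]>8)
        X=P[m]; print(n,q,m.sum(),X.min(0).round(),X.max(0).round(),np.median(X,0).round())
    m=(P[...,2]>12)&(P[...,2]<70)&(P[...,0]>370)&(P[...,0]<720)&(P[...,1]>150)&(P[...,1]<350)
    X=P[m][:,:2].astype(np.float32); print("walls",m.sum(),X.min(0),X.max(0)); r=cv2.minAreaRect(X);print(r,cv2.boxPoints(r).round().tolist())
for uv in((132,147),(143,254),(58,152),(68,262)): print(uv,ray("top",uv,3 if uv[0]>100 else 46).round())
# wall plane height of table check
E
```

```text
top gate 193 [614. -10.   8.] [652.  23.  31.] [632.   6.  24.]
top sprue 153 [ 523. -228.    9.] [ 557. -192.   41.] [ 539. -208.   32.]
top boss 193 [431. -57.  10.] [469. -19.  31.] [451. -39.  22.]
walls 1170 [392.066   151.63356] [692.0272 349.9662]
((541.5487060546875, 260.44696044921875), (282.75030517578125, 180.3072509765625), 8.1090669631958) [[389.0, 330.0], [414.0, 151.0], [694.0, 191.0], [669.0, 370.0]]
scene gate 242 [615.  -9.   8.] [655.  24.  31.] [637.   7.  24.]
scene sprue 178 [ 526. -225.    8.] [ 559. -192.   39.] [ 548. -208.   29.]
scene boss 176 [432. -56.   8.] [470. -19.  30.] [457. -37.  21.]
walls 1609 [392.3666  153.08566] [694.1199  349.97086]
((541.16650390625, 260.3970031738281), (285.36285400390625, 180.70761108398438), 7.515650749206543) [[388.0, 331.0], [412.0, 152.0], [694.0, 189.0], [671.0, 369.0]]
(132, 147) [689. 175.   3.]
(143, 254) [414. 139.   3.]
(58, 152) [665. 348.  46.]
(68, 262) [395. 311.  46.]
```

Emit:
send_rows(
  targets=[
    {"offset": [4, 2.6, 0], "spin": 0.12},
    {"offset": [8, 5.1, 0], "spin": 0.24},
    {"offset": [12, 7.6, -1], "spin": 0.36},
    {"offset": [16, 10.2, -2], "spin": 0.48},
    {"offset": [20, 12.7, -3], "spin": 0.6},
    {"offset": [23.5, 15, -4], "spin": 0.72},
    {"offset": [27, 17.2, -5], "spin": 0.84},
    {"offset": [30, 19.1, -6], "spin": 0.96},
  ],
  grip=0.28,
)

```text
time_s: 1.97
eef_pos: [488.1, -303.7, 178.4]
ee_rot: [0.0, 0.772, 0.636, 0.0]
force: [1.4, -1.1, 0.3]
grip_width: 0.278
grip_force: 0.0
```

Emit:
send_rows(
  targets=[
    {"offset": [1.5, 1, -3], "spin": 0.1},
    {"offset": [3, 2, -6], "spin": 0.2},
    {"offset": [3, 2, -9], "spin": 0.2},
    {"offset": [3, 2, -11], "spin": 0.2},
  ],
)

```text
time_s: 2.3
eef_pos: [516.3, -283.6, 65.5]
ee_rot: [-0.002, 0.706, 0.708, -0.0]
force: [-1.6, -0.7, -0.3]
grip_width: 0.281
grip_force: 0.0
```

Emit:
send_rows(
  targets=[
    {"offset": [0, 0, 0], "spin": 0},
    {"offset": [0, 0, 0], "spin": 0},
  ],
)

```text
time_s: 2.47
eef_pos: [516.3, -285.1, 68.5]
ee_rot: [-0.001, 0.707, 0.707, -0.0]
force: [-0.6, -0.1, 0.2]
grip_width: 0.279
grip_force: 0.0
```

Emit:
send_rows(
  targets=[
    {"offset": [1.2, 1, -2], "spin": 0},
    {"offset": [2.4, 2, -4], "spin": 0},
    {"offset": [2.4, 2.4, -5.5], "spin": 0},
    {"offset": [2.4, 2.4, -6], "spin": 0},
    {"offset": [2.4, 2.4, -6], "spin": 0},
  ],
)

```text
time_s: 2.88
eef_pos: [540.6, -261.5, 9.2]
ee_rot: [0.0, 0.707, 0.707, -0.0]
force: [-0.0, -0.3, -0.5]
grip_width: 0.278
grip_force: 0.0
```

Emit:
send_rows(
  targets=[
    {"offset": [0, 0.6, 0], "spin": 0},
    {"offset": [0, 1.2, 0], "spin": 0},
    {"offset": [0, 1.7, 0], "spin": 0},
    {"offset": [0, 2.2, 0], "spin": 0},
    {"offset": [0, 2.7, 0], "spin": 0},
    {"offset": [0, 3.2, 0], "spin": 0},
    {"offset": [0, 4, 0], "spin": 0},
    {"offset": [0, 5, 0], "spin": 0},
  ],
)

```text
time_s: 3.55
eef_pos: [540.5, -210.8, 8.7]
ee_rot: [0.0, 0.707, 0.707, -0.0]
force: [0.4, -0.4, 1.3]
grip_width: 0.277
grip_force: 0.5
```

```bash
python3 - <<'E'
from h import *
a,_=ctrl.capture("scene"); b,_=ctrl.capture("wrist")
cv2.imwrite("pics/a.png",np.hstack([cv2.resize(a[130:280,130:330],(533,400)),cv2.resize(b,(266,400))])[...,::-1])
print(ctrl.sense()["eef_pos"],[ (r["conf"],ray("scene",r["uv"],11).round()) for r in ctrl.place_of("scene","sprue_stub_center")])
E
```

```text
[ 540.37409158 -209.42372278    8.49056554] [(0.49, array([ 532., -186.,   11.]))]
```

View pics/a.png

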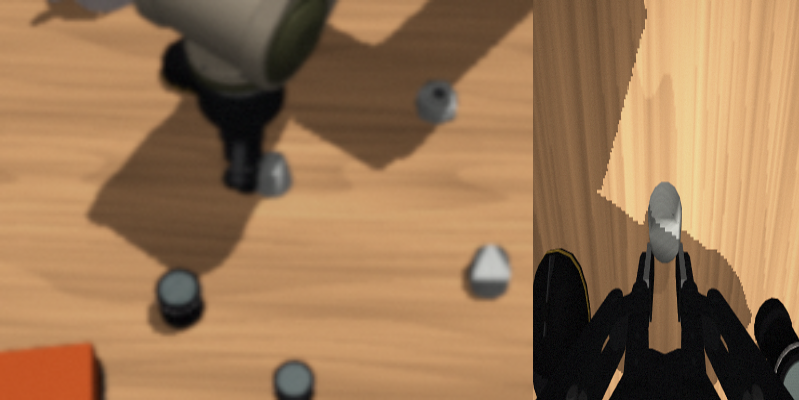

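The fork is centred behind the sprue stub (wrist crop at about (665,225)). I'll push it on into the pan.

Emit:
send_rows(
  targets=[
    {"offset": [0, 1, 0], "spin": 0},
    {"offset": [0, 2.2, 0], "spin": 0},
    {"offset": [0, 3.6, 0], "spin": 0},
    {"offset": [0, 5.2, 0], "spin": 0},
    {"offset": [0, 6.8, 0], "spin": 0},
    {"offset": [0, 8.4, 0], "spin": 0},
    {"offset": [0, 10, 0], "spin": 0},
    {"offset": [0, 11.6, 0], "spin": 0},
  ],
)

```text
time_s: 4.37
eef_pos: [540.2, -93.2, 8.6]
ee_rot: [-0.0, 0.707, 0.708, 0.0]
force: [0.8, -1.2, -1.1]
grip_width: 0.278
grip_force: 0.3
```

Emit:
send_rows(
  targets=[
    {"offset": [0, 1.6, 0], "spin": 0},
    {"offset": [0, 3.2, 0], "spin": 0},
    {"offset": [0, 4.8, 0], "spin": 0},
    {"offset": [0, 6.4, 0], "spin": 0},
    {"offset": [0, 8, 0], "spin": 0},
    {"offset": [0, 9.6, 0], "spin": 0},
    {"offset": [0, 11.2, 0], "spin": 0},
    {"offset": [0, 12.8, 0], "spin": 0},
  ],
)

```text
time_s: 5.03
eef_pos: [539.9, 34.7, 8.6]
ee_rot: [-0.0, 0.707, 0.708, -0.0]
force: [-0.1, -0.1, 0.8]
grip_width: 0.275
grip_force: 0.4
```

```bash
python3 - <<'E'
from h import *
a,_=ctrl.capture("scene"); b,_=ctrl.capture("wrist")
cv2.imwrite("pics/b.png",np.hstack([cv2.resize(a[130:280,250:450],(533,400)),cv2.resize(b,(266,400))])[...,::-1])
print(ctrl.sense()["eef_pos"],[ (r["conf"],ray("scene",r["uv"],11).round()) for r in ctrl.place_of("scene","sprue_stub_center")])
E
```

```text
[539.7074996   35.62322583   8.49947235] []
```

View pics/b.png

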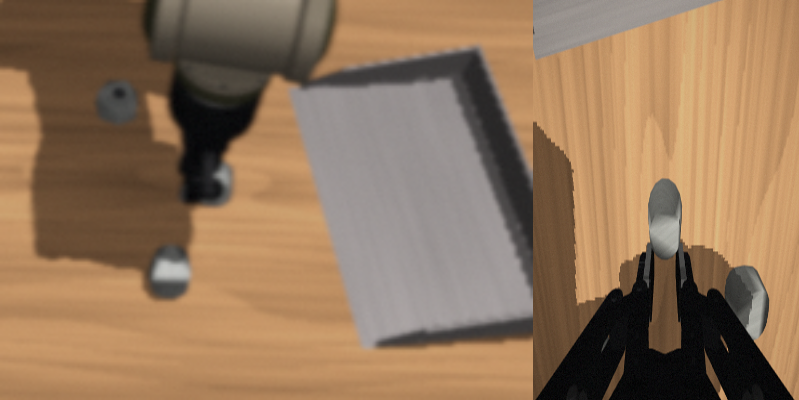

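The sprue stub is still centred in the fork, with the pan mouth ahead. I'll continue, slower over the lip.

Emit:
send_rows(
  targets=[
    {"offset": [0, 1, 0], "spin": 0},
    {"offset": [0, 2.2, 0], "spin": 0},
    {"offset": [0, 3.5, 0], "spin": 0},
    {"offset": [0, 4.8, 0], "spin": 0},
    {"offset": [0, 6, 0], "spin": 0},
    {"offset": [0, 7.1, 0], "spin": 0},
    {"offset": [0, 8.1, 0], "spin": 0},
    {"offset": [0, 9, 0], "spin": 0},
  ],
)

```text
time_s: 5.85
eef_pos: [540.4, 124.1, 8.6]
ee_rot: [0.0, 0.707, 0.708, -0.0]
force: [0.1, -1.0, 1.1]
grip_width: 0.281
grip_force: 0.4
```

Emit:
send_rows(
  targets=[
    {"offset": [0, 0.9, 0.1], "spin": 0},
    {"offset": [0, 1.9, 0.1], "spin": 0},
    {"offset": [0, 2.9, 0.1], "spin": 0},
    {"offset": [0, 4, 0.1], "spin": 0},
    {"offset": [0, 5.2, 0.1], "spin": 0},
    {"offset": [0, 6.5, 0.1], "spin": 0},
    {"offset": [0, 7.7, 0.1], "spin": 0},
    {"offset": [0, 8.6, 0.1], "spin": 0},
  ],
)

```text
time_s: 6.52
eef_pos: [540.5, 210.4, 9.7]
ee_rot: [0.0, 0.707, 0.708, 0.0]
force: [-0.4, -2.5, 2.3]
grip_width: 0.28
grip_force: 2.1
```

Emit:
send_rows(
  targets=[
    {"offset": [0, 0.5, 0], "spin": 0},
    {"offset": [0, 0.5, 0], "spin": 0},
    {"offset": [0, 0, 0], "spin": 0},
    {"offset": [0, -2.5, 0], "spin": 0},
    {"offset": [0, -4.5, 3], "spin": 0},
    {"offset": [0, -5, 6.5], "spin": 0},
    {"offset": [-2, -8, 9], "spin": 0},
    {"offset": [-4, -11.5, 9], "spin": 0},
  ],
)

```text
time_s: 7.18
eef_pos: [502.4, 93.6, 103.4]
ee_rot: [0.003, 0.706, 0.708, 0.003]
force: [0.4, -1.5, -0.3]
grip_width: 0.279
grip_force: 0.0
```

```bash
python3 - <<'E'
from h import *
ctrl.capture("scene")
s=ctrl.sense();print(s["time_s"],s["eef_pos"])
for q,z in(("gate_stub_center",11),("sprue_stub_center",14),("boss_bit_center",11),("pan_lip",0),("pan",0)):
    print(q,[(r["conf"],ray("scene",r["uv"],z).round()) for r in ctrl.place_of("scene",q)])
E
```

```text
7.2333 [497.4318576   88.50241104 100.72756419]
gate_stub_center [(0.52, array([631.,   6.,  11.]))]
sprue_stub_center [(0.47, array([536., 241.,  14.])), (0.16, array([458., -29.,  14.]))]
boss_bit_center [(0.76, array([453., -33.,  11.]))]
pan_lip [(0.7, array([556., 163.,   0.])), (0.59, array([ 295., -392.,    0.]))]
pan [(0.75, array([542., 248.,   0.]))]
```

Emit:
send_rows(
  targets=[
    {"offset": [-1, -3.5, 0], "spin": -0.02},
    {"offset": [-2, -7, 0], "spin": -0.04},
    {"offset": [-3, -11, 0], "spin": -0.06},
    {"offset": [-4, -15, -1], "spin": -0.06},
    {"offset": [-4.9, -18.4, -3], "spin": -0.06},
    {"offset": [-4.9, -18.4, -6], "spin": -0.06},
    {"offset": [-4.9, -18.4, -8.5], "spin": -0.06},
    {"offset": [-4.9, -18.4, -9.2], "spin": -0.06},
  ],
)

```text
time_s: 8.15
eef_pos: [450.3, -89.0, 4.2]
ee_rot: [-0.003, 0.728, 0.686, -0.001]
force: [-0.1, -0.1, 0.3]
grip_width: 0.279
grip_force: 0.0
```

Emit:
send_rows(
  targets=[
    {"offset": [0, 0.3, 0], "spin": 0},
    {"offset": [0, 0.6, 0], "spin": 0},
  ],
)

```text
time_s: 8.32
eef_pos: [452.3, -83.1, 8.0]
ee_rot: [0.0, 0.727, 0.686, 0.0]
force: [-0.7, -0.4, -0.3]
grip_width: 0.279
grip_force: 0.0
```

```bash
python3 - <<'E'
from h import *
b,_=ctrl.capture("wrist")
cv2.imwrite("pics/c.png",b[...,::-1]);s=ctrl.sense();print(s["eef_pos"])
E
```

```text
[452.52580731 -82.74232409   8.47418568]
```

View pics/c.png

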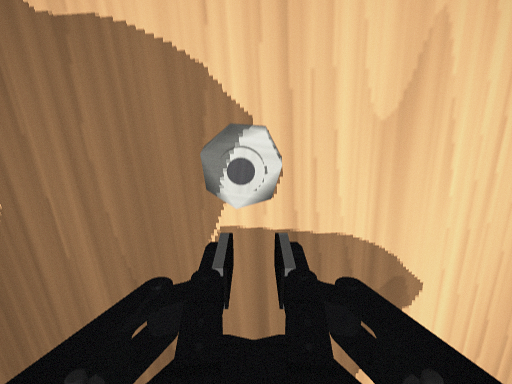

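The boss bit is at (241,165), while the fork centre is at column 255. That makes it about 7 mm off toward −x, so I'll shift and then push.

Emit:
send_rows(
  targets=[
    {"offset": [-0.4, 0, 0], "spin": 0},
    {"offset": [-0.7, 0, 0], "spin": 0},
    {"offset": [-0.7, 0.4, 0], "spin": 0},
    {"offset": [-0.7, 0.9, 0], "spin": 0},
    {"offset": [-0.7, 1.4, 0], "spin": 0},
    {"offset": [-0.7, 1.9, 0], "spin": 0},
    {"offset": [-0.7, 2.4, 0], "spin": 0},
    {"offset": [-0.7, 3, 0], "spin": 0},
  ],
)

```text
time_s: 9.03
eef_pos: [444.8, -53.2, 7.6]
ee_rot: [0.0, 0.728, 0.686, 0.0]
force: [0.8, -0.8, 0.2]
grip_width: 0.278
grip_force: 0.3
```

Emit:
send_rows(
  targets=[
    {"offset": [0, 0.8, 0], "spin": 0},
    {"offset": [0.1, 1.8, 0], "spin": 0},
    {"offset": [0.1, 3, 0], "spin": 0},
    {"offset": [0.2, 4.3, 0], "spin": 0},
    {"offset": [0.3, 5.6, 0], "spin": 0},
    {"offset": [0.4, 6.9, 0], "spin": 0},
    {"offset": [0.5, 8.2, 0], "spin": 0},
    {"offset": [0.6, 9.2, 0], "spin": 0},
  ],
)

```text
time_s: 9.7
eef_pos: [450.5, 39.8, 7.5]
ee_rot: [-0.0, 0.727, 0.686, -0.0]
force: [-0.2, 0.1, 0.4]
grip_width: 0.279
grip_force: 0.4
```

```bash
python3 - <<'E'
from h import *
b,_=ctrl.capture("wrist")
cv2.imwrite("pics/d.png",b[...,::-1]);s=ctrl.sense();print(s["eef_pos"])
E
```

```text
[450.55957084  40.76833235   7.53419967]
```

View pics/d.png

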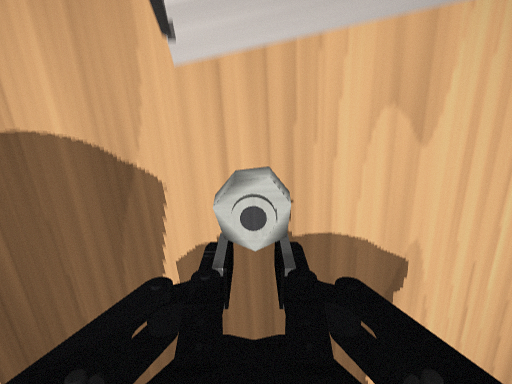

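The boss bit is seated in the fork at (253,208), and the pan's left corner is at (172,60), so it clears the wall. I'll push it in.

Emit:
send_rows(
  targets=[
    {"offset": [0.1, 0.9, 0], "spin": 0},
    {"offset": [0.2, 2, 0.1], "spin": 0},
    {"offset": [0.3, 3.1, 0.1], "spin": 0},
    {"offset": [0.4, 4.2, 0.2], "spin": 0},
    {"offset": [0.5, 5.3, 0.2], "spin": 0},
    {"offset": [0.6, 6.3, 0.2], "spin": 0},
    {"offset": [0.7, 7.3, 0.2], "spin": 0},
    {"offset": [0.8, 8.2, 0.2], "spin": 0},
  ],
)

```text
time_s: 10.42
eef_pos: [458.8, 121.3, 9.6]
ee_rot: [0.0, 0.728, 0.686, 0.0]
force: [0.0, -1.8, 0.4]
grip_width: 0.28
grip_force: 0.5
```

Emit:
send_rows(
  targets=[
    {"offset": [0.1, 0.9, 0], "spin": 0},
    {"offset": [0.2, 1.9, 0], "spin": 0},
    {"offset": [0.3, 3, 0], "spin": 0},
    {"offset": [0.4, 4.2, 0], "spin": 0},
    {"offset": [0.5, 5.4, 0], "spin": 0},
    {"offset": [0.6, 6.6, 0], "spin": 0},
    {"offset": [0.7, 7.6, 0], "spin": 0},
    {"offset": [0.7, 8.2, 0], "spin": 0},
  ],
)

```text
time_s: 11.08
eef_pos: [465.8, 203.7, 9.5]
ee_rot: [0.0, 0.727, 0.686, 0.0]
force: [0.3, -0.4, 0.8]
grip_width: 0.28
grip_force: 0.4
```

Emit:
send_rows(
  targets=[
    {"offset": [0, 0, 0], "spin": 0},
    {"offset": [0, 0, 0], "spin": 0},
    {"offset": [0, -2.5, 0], "spin": 0},
    {"offset": [0, -4.5, 3], "spin": 0.05},
    {"offset": [0, -5, 6.5], "spin": 0.1},
    {"offset": [3, -8, 9], "spin": 0.17},
    {"offset": [6, -11, 9], "spin": 0.17},
    {"offset": [9, -14, 9], "spin": 0.17},
  ],
)

```text
time_s: 11.75
eef_pos: [551.5, 66.3, 101.7]
ee_rot: [0.001, 0.667, 0.745, 0.001]
force: [-0.2, 0.2, -1.0]
grip_width: 0.278
grip_force: 0.0
```

```bash
python3 - <<'E'
from h import *
for n in("top","scene"):
  ctrl.capture(n)
  s=ctrl.sense();print(s["time_s"],s["eef_pos"])
  for q,z in(("gate_stub_center",11),("sprue_stub_center",14),("boss_bit_center",14),("pan_lip",0),("pan",0)):
    print(q,[(r["conf"],ray(n,r["uv"],z).round()) for r in ctrl.place_of(n,q)])
E
```

```text
11.8 [555.83081949  60.9339301  100.92234285]
gate_stub_center [(0.67, array([626.,   4.,  11.]))]
sprue_stub_center []
boss_bit_center []
pan_lip [(0.88, array([555., 164.,   0.]))]
pan [(0.96, array([547., 246.,   0.]))]
12.1 [549.09375495  68.68443412  99.25988449]
gate_stub_center [(0.7, array([636.,   7.,  11.])), (0.46, array([ 320., -381.,   11.]))]
sprue_stub_center [(0.48, array([541., 240.,  14.]))]
boss_bit_center [(0.7, array([470., 230.,  14.]))]
pan_lip [(0.95, array([551., 161.,   0.]))]
pan [(0.75, array([538., 245.,   0.]))]
```

Emit:
send_rows(
  targets=[
    {"offset": [2.5, -3, 0], "spin": 0},
    {"offset": [5, -6, 0], "spin": 0},
    {"offset": [7.5, -9, 0], "spin": 0},
    {"offset": [9, -11.7, 0], "spin": 0},
    {"offset": [9, -11.7, -3], "spin": 0},
    {"offset": [9, -11.7, -6], "spin": 0},
    {"offset": [9, -11.7, -8.2], "spin": 0},
    {"offset": [9, -11.7, -9], "spin": 0},
  ],
)

```text
time_s: 13.02
eef_pos: [638.0, -48.4, 5.8]
ee_rot: [-0.003, 0.667, 0.745, -0.001]
force: [0.2, 0.1, -0.2]
grip_width: 0.282
grip_force: 0.0
```

Emit:
send_rows(
  targets=[
    {"offset": [0, 0, 0], "spin": 0},
    {"offset": [0, 0, 0], "spin": 0},
  ],
)

```text
time_s: 13.18
eef_pos: [640.4, -48.8, 10.5]
ee_rot: [0.001, 0.667, 0.745, 0.0]
force: [-0.3, 0.8, -0.2]
grip_width: 0.276
grip_force: 0.0
```

```bash
python3 - <<'E'
from h import *
b,_=ctrl.capture("wrist")
cv2.imwrite("pics/e.png",b[...,::-1]);s=ctrl.sense();print(s["eef_pos"])
E
```

```text
[640.83067214 -48.93980107  11.17066208]
```

View pics/e.png

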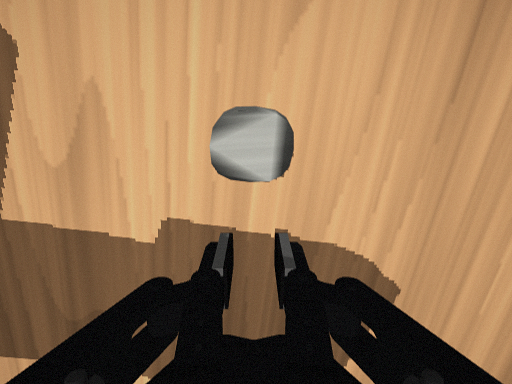

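The gate stub is dead ahead at (252,144), so I'll push it along the tool heading.

Emit:
send_rows(
  targets=[
    {"offset": [-0.1, 0.6, -0.2], "spin": 0},
    {"offset": [-0.1, 1.1, -0.2], "spin": 0},
    {"offset": [-0.2, 1.5, -0.2], "spin": 0},
    {"offset": [-0.2, 1.9, -0.2], "spin": 0},
    {"offset": [-0.3, 2.4, -0.2], "spin": 0},
    {"offset": [-0.3, 2.9, -0.2], "spin": 0},
    {"offset": [-0.4, 3.4, -0.2], "spin": 0},
    {"offset": [-0.5, 4.2, -0.2], "spin": 0},
  ],
)

```text
time_s: 13.9
eef_pos: [634.9, -6.8, 7.5]
ee_rot: [0.0, 0.667, 0.745, -0.0]
force: [-0.4, -0.3, -0.3]
grip_width: 0.281
grip_force: 0.3
```

Emit:
send_rows(
  targets=[
    {"offset": [-0.1, 1, 0], "spin": 0},
    {"offset": [-0.2, 2.1, 0], "spin": 0},
    {"offset": [-0.4, 3.3, 0], "spin": 0},
    {"offset": [-0.5, 4.6, 0], "spin": 0},
    {"offset": [-0.7, 5.9, 0], "spin": 0},
    {"offset": [-0.8, 7.2, 0], "spin": 0},
    {"offset": [-1, 8.4, 0], "spin": 0},
    {"offset": [-1.1, 9.4, 0], "spin": 0},
  ],
)

```text
time_s: 14.57
eef_pos: [623.6, 88.7, 7.4]
ee_rot: [-0.0, 0.667, 0.745, -0.0]
force: [-0.6, -0.4, 1.5]
grip_width: 0.281
grip_force: 0.4
```

```bash
python3 - <<'E'
from h import *
b,_=ctrl.capture("wrist")
cv2.imwrite("pics/f.png",b[...,::-1]);s=ctrl.sense();print(s["eef_pos"])
E
```

```text
[623.34264616  90.15510778   7.42032568]
```

View pics/f.png

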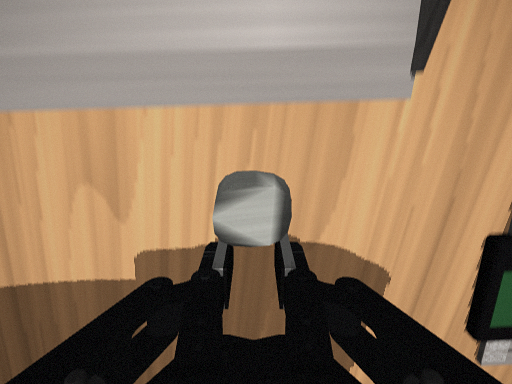

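The gate stub is square in the fork at (253,208), and the lip is straight ahead.

Emit:
send_rows(
  targets=[
    {"offset": [-0.1, 0.8, 0.1], "spin": 0},
    {"offset": [-0.2, 1.6, 0.2], "spin": 0},
    {"offset": [-0.3, 2.4, 0.2], "spin": 0},
    {"offset": [-0.4, 3.2, 0.2], "spin": 0},
    {"offset": [-0.5, 4.1, 0.2], "spin": 0},
    {"offset": [-0.6, 5, 0.2], "spin": 0},
    {"offset": [-0.7, 5.9, 0.2], "spin": 0},
    {"offset": [-0.8, 6.8, 0.2], "spin": 0},
  ],
)

```text
time_s: 15.28
eef_pos: [615.8, 155.9, 9.4]
ee_rot: [0.0, 0.667, 0.745, -0.0]
force: [0.2, -1.4, 0.4]
grip_width: 0.278
grip_force: 0.6
```

Emit:
send_rows(
  targets=[
    {"offset": [-0.1, 0.9, 0], "spin": 0},
    {"offset": [-0.2, 1.9, 0], "spin": 0},
    {"offset": [-0.3, 3, 0], "spin": 0},
    {"offset": [-0.5, 4.1, 0], "spin": 0},
    {"offset": [-0.6, 5.2, 0], "spin": 0},
    {"offset": [-0.7, 6, 0], "spin": 0},
    {"offset": [-0.7, 6.4, 0], "spin": 0},
    {"offset": [-0.7, 6.4, 0], "spin": 0},
  ],
)

```text
time_s: 15.95
eef_pos: [608.7, 220.1, 9.4]
ee_rot: [-0.0, 0.666, 0.746, 0.0]
force: [-0.6, -0.1, 0.3]
grip_width: 0.281
grip_force: 0.0
```

Emit:
send_rows(
  targets=[
    {"offset": [0, 0, 0], "spin": 0},
    {"offset": [0.2, -2.5, 0], "spin": 0},
    {"offset": [0.3, -4.5, 3], "spin": 0},
    {"offset": [0.3, -5, 6.5], "spin": 0},
    {"offset": [0, -8, 10], "spin": 0},
    {"offset": [-2, -11, 12], "spin": 0},
    {"offset": [-5, -14, 12], "spin": 0},
    {"offset": [-5, -17, 12], "spin": 0},
  ],
)

```text
time_s: 16.62
eef_pos: [555.6, 48.3, 130.5]
ee_rot: [-0.0, 0.667, 0.745, -0.0]
force: [0.2, 0.1, -0.6]
grip_width: 0.282
grip_force: 0.0
```

Emit:
send_rows(
  targets=[
    {"offset": [0, -4, 0], "spin": 0},
    {"offset": [0, -8, 0], "spin": 0},
    {"offset": [0, -8, 0], "spin": 0},
  ],
)

```text
time_s: 16.87
eef_pos: [558.8, -37.5, 129.7]
ee_rot: [0.001, 0.669, 0.743, -0.0]
force: [-0.5, 0.8, -0.4]
grip_width: 0.278
grip_force: 0.0
```

```bash
python3 - <<'E'
from h import *
for n in("top","scene"):
  p,D=ctrl.capture(n)
  if n=="scene": cv2.imwrite("pics/g.png",p[...,::-1])
  s=ctrl.sense();print(s["time_s"],s["eef_pos"])
  for q,z in(("gate_stub_center",14),("sprue_stub_center",14),("boss_bit_center",14),("pan_lip",0),("pan",0)):
    print(q,[(r["conf"],ray(n,r["uv"],z).round()) for r in ctrl.place_of(n,q)])
E
```

```text
16.9167 [558.76154926 -34.64132057 129.55995306]
gate_stub_center [(0.47, array([607., 241.,  14.])), (0.29, array([543., 239.,  14.]))]
sprue_stub_center [(0.65, array([540., 237.,  14.]))]
boss_bit_center [(0.58, array([468., 224.,  14.]))]
pan_lip [(0.83, array([552., 156.,   0.]))]
pan [(0.63, array([546., 241.,   0.]))]
17.2167 [558.89183001 -29.93568032 129.40753523]
gate_stub_center [(0.69, array([465., 234.,  14.])), (0.53, array([604., 245.,  14.]))]
sprue_stub_center [(0.77, array([538., 238.,  14.]))]
boss_bit_center [(0.75, array([468., 235.,  14.])), (0.61, array([618., 244.,  14.]))]
pan_lip [(0.75, array([559., 164.,   0.]))]
pan [(0.88, array([535., 250.,   0.])), (0.67, array([ 676., -265.,    0.]))]
```

View pics/g.png

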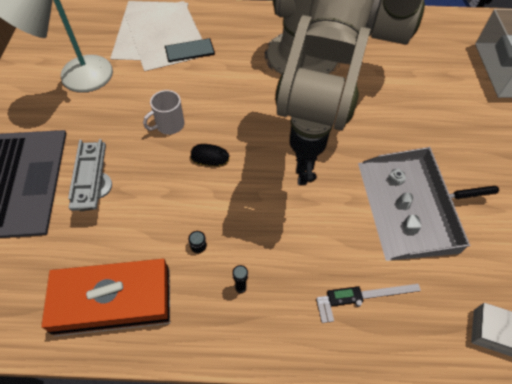

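The three lumps lie well inside the pan at (398,177), (406,201) and (413,224). The pan and bystanders are unmoved, and the arm is clear.

```bash
python3 -c "
from rig import ctrl
print(ctrl.finish_job())"
```

```text
the job is handed in; nothing more can be done
None
```

I swept all three lumps onto the pan's flat floor and handed the job in at about 17 s. The last pictures show the pan and bystanders unmoved and the arm clear, but no verdict came back.

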